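# Swap the pots on the laboratory hotplate and start it

### The arm

A 7-joint arm with a two-finger parallel gripper is mounted at the origin on the work surface. World frame = base frame: x ahead of the robot, y to its left, z up, the work surface at z = 0. Lengths are in m, angles in rad, forces in N, time in s.
With the tool pointing down it reaches from about 0.35 to 0.9 m from the base axis. Payload 8.1 kg.
Tool frame: the origin (TCP) lies on the centre line of the jaws, within the pads' length; the fingertips stand ctrl.finger_overhang ahead of it and the grasp point (between the pads) is the TCP (ctrl.finger_overhang is the distance from the TCP to the fingertips, in m); z points along the fingers, y is the direction in which the jaws open and shut (so a half turn about z gives the same grasp; the last joint's range is limited). The gripper opens to 92 mm and grips with 3 to 60 N. Pads are 19 mm wide; open, the fingers measure 130 mm over their backs; the gripper's body (75 mm by 190 mm) begins 47 mm behind the grasp point.
Start: joints at [-1.233, 0.434, 0.025, 1.573, -0.012, 1.134, -0.075], TCP at [0.267, 0.565, 0.246] pointing down, gripper open.
Joint ranges: [-2.62, 2.62], [-0.44, 2.09], [-1.27, 1.32], [0.08, 2.57], [-1.32, 4.46], [0.12, 2], [-2.74, 2.74]. Speed limits (rad/s): [2.22, 2.22, 3.01, 3.01, 3.14, 3.14, 3.14].

### API

Orientations are given as a 3x3 rotation matrix whose columns are the frame's x, y, z axes.
In Python, from workcell import ctrl gives the robot as it stands. Calls block until the motion is done:
- ctrl.move_to(position, orientation): joint-space move of the TCP to a pose.
- ctrl.move_straight(position, orientation=None, speed=0.15): straight line of the TCP; orientation=None keeps the orientation; speed is the mean speed in m/s.
- ctrl.movej(angles): joint-space move.
- ctrl.ungrasp() and ctrl.grab(): open the fingers fully, or close them until they stop; the grip force is fixed at half the most.
- ctrl.hold(seconds).
- ctrl.ik(position, orientation): joint angles nearest the present ones, or None.
- ctrl.state(): the state.
- ctrl.get_image(name): name is "scene" or "side" or "wrist"; returns the picture (420x560x3 uint8, red, green, blue); there is no depth.
- ctrl.camera_model(name): a dict with "camera_matrix" (3x3 intrinsics, pixels), "extrinsics" (4x4, takes a point from camera to world coordinates). Camera axes: x right, y up, looking along -z (the intrinsics and any distortion apply to the point x, -y, -z); pixel columns grow to the right and rows downward; lengths in m; the calibration is good to about 2 mm. A picture is of the moment at which its call begins: read the wrist's pose just before it. camera_model takes no time and is no camera call; for the wrist camera it gives the pose at the moment of the call.
A pose or a line that the arm cannot do raises ctrl.Unreachable and nothing moves.
- ctrl.job_done(): hands the job in, once; it reports no verdict.
The state is a dict: "time": time; "qpos": joint angles; "joint_vel": joint speeds; "effort": joint torques, N m; "tcp_pos": TCP position; "eef_rot": TCP orientation; "ft_force": force on the tool from outside, world axes, zero at the start; "ft_torque": the same for the moment, N m; "opening": finger opening in m.
Only numpy, scipy, OpenCV 4.12 (cv2) and the standard library are available. Lean on these libraries where they do the work, as an engineer would, in place of code of your own. Each camera call takes 0.05 s, during which the arm holds its last target.

### The job

On the hotplate, slide the tall beaker off the heated disc onto the empty ring, then slide the pan from its ring onto the heated disc, so that each stands wholly inside its mark; slide them on the plate, do not lift or tip them. Then turn the heat dial so that 60 degrees on its scale stands at the index line, and last of all push the switch lever fully over to the far side. Do not disturb the flask, dish and bottle standing beside the hotplate.

Things in the scene. Friction and masses are not known exactly. Their poses are not given: they have to be found in the camera images.
- hotplate: Fixed hotplate, a flat box 340 mm (its x) by 530 mm (its y) and 40 mm high. Origin at table height under the centre of the black pot plate, which is 340 x 380 mm (x -170..170, y -190..190) and level, its top 40 mm above the table. The light grey control panel, flush with it, is the strip y -190..-340. The far side is +x.
- heat_zone: The heated place: a filled light grey disc, 160 mm diameter, printed flat on the black plate (no height). Origin at its centre on the plate's surface. The three marks stand in a triangle about 175 mm apart, and which of them stands where varies.
- ring_a: Thin grey printed ring (no height), outer diameter 136 mm, inner 128 mm: the resting place under the pan at the start; origin at its centre.
- ring_b: Identical printed ring, empty at the start: the place for the beaker; origin at its centre.
- beaker: Tall plain open steel beaker, no handle, loose, about 0.35 kg, outer diameter 92 mm, height 80 mm, wall 3 mm, floor 5 mm thick. Origin at the centre of its underside, z up. Standing on the heated disc at the start. It slides easily on the smooth plate (friction about 0.3, so 1 to 2 N) and can be pushed from outside or dragged by a fingertip inside its wall.
- pan: Low wide open steel pan, loose, about 0.5 kg, outer diameter 124 mm, height 60 mm, wall 3 mm, floor 5 mm thick, with two loop handles of 8 mm round bar on its +y and -y sides, reaching 88 mm from the centre at 47 mm height. Origin at the centre of its underside, z up. Slides like the beaker.
- dial (a joint): Heat dial on the panel. Its value in rad is the reading at the index line (60 degrees = 1.047), range 0 to 3.14; it grows as the dial turns clockwise seen from above. It turns easily (0.05 N m) and stays where left. Scale on the disc: short marks every 10 degrees, long ones every 30; zero is the long mark with a round dot; the readings rise counter-clockwise from it to 180.
- dial_grip (a point): On the dial's axis, at mid height of its grip bar, 25 mm above the panel. The dial is an aluminium disc, 88 mm diameter, 8 mm thick, with a black bar 50 mm long, 14 mm wide standing across its centre from 8 to 38 mm above the panel. This point's x axis lies along the bar towards the zero mark and turns with the dial.
- switch (a joint): Black toggle lever on a small grey block (70 x 50 x 25 mm) at the panel's near end. 0: leaning 0.5 rad to the robot's side (-x of the hotplate), off; 1.0 rad: leaning 0.5 rad to the far side (+x), fully on. It swings about the hotplate's y axis, 22 mm above the panel, takes about 1 N at the tip and stays where it is left.
- switch_tip (a point): Centre of the 26 mm ball at the end of the switch lever, 70 mm from its pivot (83 mm above the panel at either end of its swing).
- flask: Bystander: glass conical flask, 80 mm base diameter, 114 mm high, beside the hotplate; origin under its centre.
- dish: Bystander: white porcelain bowl, 90 mm diameter, 35 mm high; origin under its centre.
- wash_bottle: Bystander: white plastic bottle, 64 mm diameter, 150 mm high; origin under its centre.
- dial_index (a point): The fixed index line: a black line 28 mm long on the panel, pointing at the dial from its far (+x of the hotplate) side; this is its end nearest the disc.
Not all that is in view belongs to the job. What is shaped like the beaker but blue, purple or yellow is not meant.

How it is judged:
On the way, in this order (a step that is already met when the one before it is completed fails the run):
1. the beaker stands inside the empty ring (within 18 mm of its centre) (horizontal distance between beaker and ring_b below 0.018 m and linear speed of beaker below 0.02 m/s), for 0.2 s.
2. the pan stands inside the heated disc (within 18 mm of its centre), the beaker still in its ring (horizontal distance between pan and heat_zone below 0.018 m and linear speed of pan below 0.02 m/s and horizontal distance between beaker and ring_b below 0.018 m), for 0.2 s.
3. the dial reads 60 degrees, give or take 5 (value of joint dial between 0.96 and 1.134 rad and velocity of joint dial between -0.05 and 0.05 rad/s), for 0.2 s.
4. the switch lever is over to the far side (value of joint switch above 0.88 rad), for 0.2 s.
At the end, for the whole second after the job is handed in: The beaker stands upright at rest within 18 mm of the centre of the ring that was empty, the pan upright at rest within 18 mm of the centre of the heated disc, the dial reads 60 degrees within 5, and the switch lever is at least 0.88 rad over to the far side (all of step 2 and linear speed of beaker below 0.02 m/s and angle between each of beaker, pan's own z axis and vertical below 0.05 rad and value of joint dial between 0.96 and 1.134 rad and value of joint switch above 0.88 rad); the robot touches nothing.
It fails at once if the beaker is lifted more than 10 mm off the plate (z of beaker in the frame of hotplate above 0.05 m).
It fails at once if the pan is lifted more than 10 mm off the plate (z of pan in the frame of hotplate above 0.05 m).
It fails at once if a pot is tipped by more than 0.25 rad (angle between any of beaker, pan's own z axis and vertical above 0.25 rad).
It fails at once if a bystander is moved more than 20 mm (distance of any of flask, dish, wash_bottle from where it was at the start of the episode above 0.02 m).
It also fails if it takes over 72 s, if anything falls off the work surface, if the arm or the gripper's body presses on something with over 40 N, if the wrist force passes 120 N, or if a joint passes its speed limit or range.

## Working session

There is one attempt and no reset: what is moved stays moved. The work goes in short steps, each a Python script; the robot and the scene stay as the last script left them, time stands still between calls to the robot, and variables do not carry over. Pictures are saved under pics/ and viewed, and the job is handed in when it is done.

```bash
ls; mkdir -p pics
python3 - <<'E'
from workcell import ctrl
import cv2
for n in ["scene","side","wrist"]:
    m=ctrl.camera_model(n); im=ctrl.get_image(n)
    cv2.imwrite(f"pics/{n}0.png",im[:,:,::-1]); print(n,m)
print(ctrl.finger_overhang, ctrl.state())
E
```

```text
pics
scene {'camera_matrix': array([[545.89330761,   0.        , 274.46015773],
       [  0.        , 545.89330761, 207.0003494 ],
       [  0.        ,   0.        ,   1.        ]]), 'extrinsics': array([[-0.81924345, -0.48336249,  0.30854639,  0.9507995 ],
       [ 0.57343234, -0.69422769,  0.434998  ,  0.55300774],
       [ 0.00393973,  0.53329974,  0.84591717,  1.15417585],
       [ 0.        ,  0.        ,  0.        ,  1.        ]])}
side {'camera_matrix': array([[528.50732829,   0.        , 273.08569434],
       [  0.        , 528.50732829, 203.73428177],
       [  0.        ,   0.        ,   1.        ]]), 'extrinsics': array([[ 0.91507372,  0.2190098 , -0.33863668,  0.02303363],
       [-0.40300689,  0.46532796, -0.78807064, -1.21368447],
       [-0.01501808,  0.85761564,  0.51407185,  0.89704082],
       [ 0.        ,  0.        ,  0.        ,  1.        ]])}
wrist {'camera_matrix': array([[323.05285212,   0.        , 284.10414218],
       [  0.        , 323.05285212, 213.13105576],
       [  0.        ,   0.        ,   1.        ]]), 'extrinsics': array([[ 0.42674256, -0.8
[... 351 characters left out ...]
94]), 'joint_vel': array([-2.47390184e-04, -2.40077712e-03,  5.25957803e-05, -2.43783920e-03,
        2.53360457e-04,  2.88810103e-04,  1.19224470e-03]), 'effort': array([ 2.40155146e-03, -6.68259645e+01,  9.85965952e-01, -3.14696825e+01,
       -6.06121263e-02,  3.93258082e-02,  1.11923134e-04]), 'tcp_pos': array([0.26655827, 0.56493035, 0.24515933]), 'eef_rot': array([[-9.04373961e-01,  4.26740654e-01, -3.92146371e-04],
       [ 4.26740820e-01,  9.04373319e-01, -1.08297682e-03],
       [-1.07503521e-04, -1.14676090e-03, -9.99999337e-01]]), 'ft_force': array([-0.29674087, -0.2044478 ,  0.00501889]), 'ft_torque': array([-0.01827373, -0.02415365, -0.01568501]), 'opening': 0.09186007626859384}
```

View pics/scene0.png

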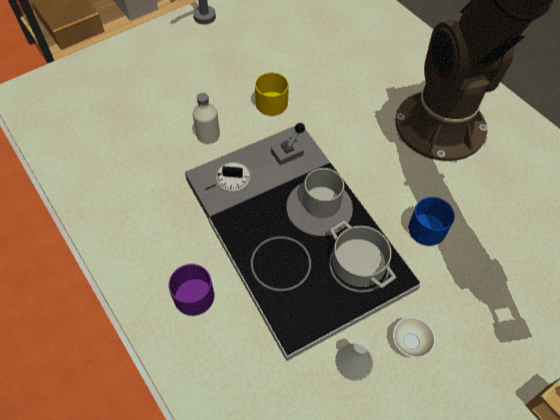

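View pics/side0.png

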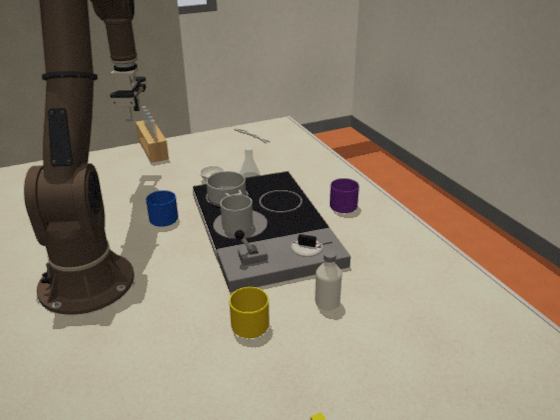

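View pics/wrist0.png

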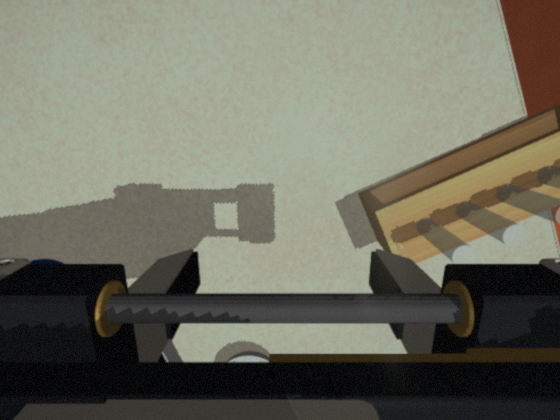

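The scene view shows everything: beaker on the disc near (322,205), empty ring at (281,263), pan at (361,257), dial at (233,178), switch ball at (300,128). I'll enlarge these.

Run:
```python
import cv2
im=cv2.imread("pics/scene0.png")
def c(n,x,y,w,h,s): cv2.imwrite(f"pics/{n}.png",cv2.resize(im[y:y+h,x:x+w],None,fx=s,fy=s,interpolation=cv2.INTER_CUBIC))
c("c1",180,110,140,110,5.5); c("c2",230,150,190,150,4); c("c3",180,110,250,250,2.4)
```

```text
(no output)
```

View pics/c1.png

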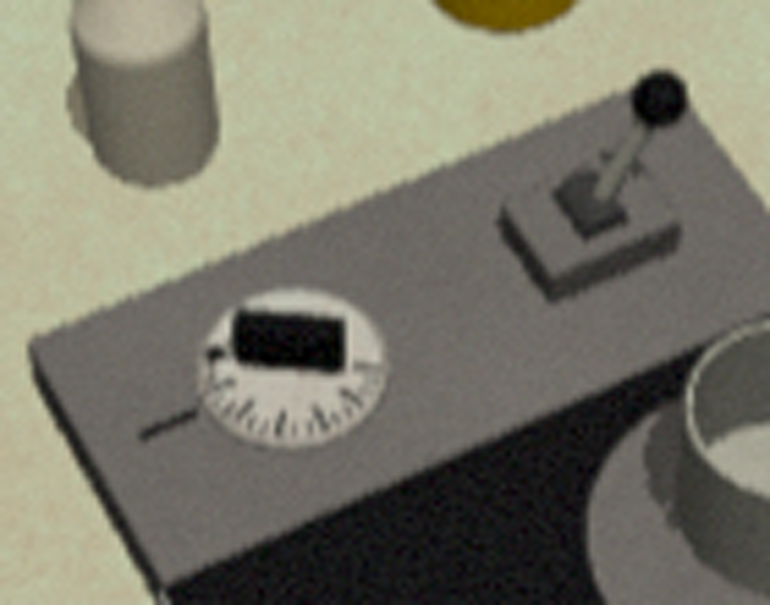

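View pics/c2.png

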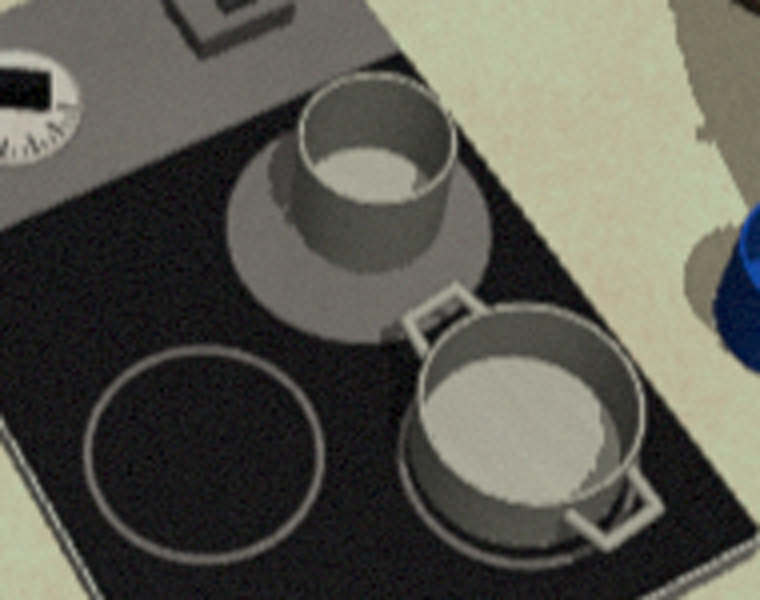

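View pics/c3.png

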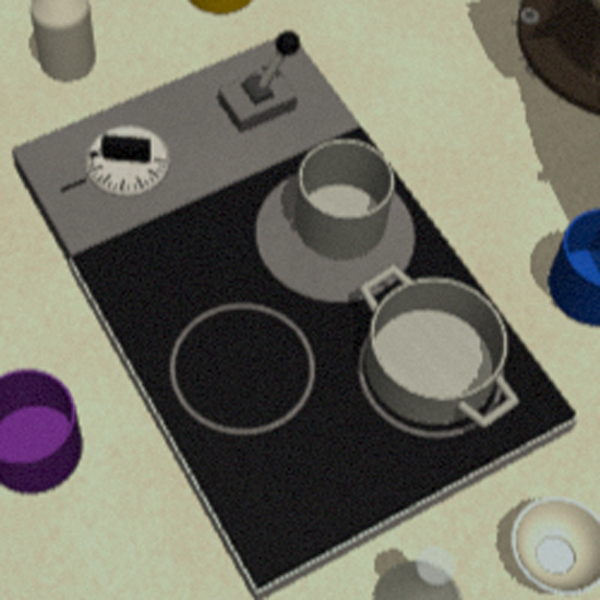

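```bash
cat > h.py <<'E'
import numpy as np, cv2
from scipy.optimize import least_squares
SC=None
def ray(m,p,z):
    K=m["camera_matrix"];E=m["extrinsics"]
    d=np.array([(p[0]-K[0,2])/K[0,0],-(p[1]-K[1,2])/K[1,1],-1.]); d=E[:3,:3]@d; o=E[:3,3]
    return (o+d*(z-o[2])/d[2])
def circ(P,r=None):
    P=np.array(P)[:,:2]
    f=lambda v: np.hypot(*(P-v[:2]).T)-(v[2] if r is None else r)
    s=least_squares(f,[*P.mean(0),r or .06]); return s.x, np.abs(s.fun).max()
E
python3 - <<'E'
from h import *
from workcell import ctrl
m=ctrl.camera_model("scene")
g=lambda pts,s,ox,oy,z:[ray(m,(x/s+ox,y/s+oy),z) for x,y in pts]
C2=(4,230,150)
c=g([(32,345),(165,590)],5.5,180,110,.04)+g([(257,586),(574,417)],2.4,180,110,.04)+g([(400,55)],*C2,.04)+g([(690,95)],5.5,180,110,.04)
c=np.array(c)[:,:2]; model=np.array([[170,-340],[170,-190],[170,190],[-170,190],[-170,-190],[-170,-340]])/1000
def f(v):
    R=np.array([[np.cos(v[2]),-np.sin(v[2])],[np.sin(v[2]),np.cos(v[2])]]); return (c-(model@R.T+v[:2])).ravel()
for t0 in (0,1.5,3,-1.5):
    s=least_squares(f,[*c.mean(0),t0]); print("plate",s.x,np.round(s.fun.reshape(-1,2),4).tolist() if s.cost<1e-3 else s.cost)
print("ringb",circ(g([(83,454),(325,454),(204,345),(204,563),(112,383),(295,383),(110,520),(298,520)],*C2,.04)))
print("disc",circ(g([(227,225),(492,235),(370,343),(270,300),(262,155),(450,305)],*C2,.04)))
print("beaker",circ(g([(298,140),(457,140),(377,72),(385,204),(322,90),(435,90)],*C2,.12)))
print("pan",circ(g([(418,405),(645,400),(530,303),(520,507),(450,340),(610,335)],*C2,.10)))
print("ringa",circ(g([(400,440),(425,525),(510,567),(590,553)],*C2,.04),.068))
print("dial",circ(g([(197,365),(388,365),(292,288),(292,448)],5.5,180,110,.048)))
print("bar",g([(233,340),(347,345),(290,342),(214,353)],5.5,180,110,.078))
print("bar top corners",g([(236,310),(346,318),(344,345),(234,338)],5.5,180,110,.078))
print("dot",g([(214,353)],5.5,180,110,.048), "index",g([(200,410),(140,437)],5.5,180,110,.04))
print("ball",g([(659,97)],5.5,180,110,.123))
print("handles",g([(455,284),(403,325)],*C2,.087),g([(663,508),(607,549)],*C2,.087))
E
```

```text
plate [ 0.54184112  0.12567048 -0.12224482] [[-0.0004, 0.0021], [-0.0003, -0.0004], [-0.0049, -0.0046], [0.0001, -0.0065], [0.0042, -0.0035], [0.0015, 0.013]]
plate [ 0.54184112  0.12567048 -0.12224483] [[-0.0004, 0.0021], [-0.0003, -0.0004], [-0.0049, -0.0046], [0.0001, -0.0065], [0.0042, -0.0035], [0.0015, 0.013]]
plate [ 0.54184112  0.12567048 -0.12224479] [[-0.0004, 0.0021], [-0.0003, -0.0004], [-0.0049, -0.0046], [0.0001, -0.0065], [0.0042, -0.0035], [0.0015, 0.013]]
plate [ 0.54184112  0.12567048 -0.12224483] [[-0.0004, 0.0021], [-0.0003, -0.0004], [-0.0049, -0.0046], [0.0001, -0.0065], [0.0042, -0.0035], [0.0015, 0.013]]
ringb (array([0.61771787, 0.11053517, 0.06827521]), np.float64(0.0007361359822685293))
disc (array([0.45325673, 0.04129177, 0.07829814]), np.float64(0.003028162959368183))
beaker (array([0.44298471, 0.03614   , 0.04613732]), np.float64(0.0015218257152413844))
pan (array([0.47219972, 0.21454248, 0.06199698]), np.float64(0.003042151755067453))
ringa (array([0.47453594, 0.21605995, 0.068     ]), np.float64(0.0010726745621524036))
dial (array([ 0.58037194, -0.1472
[... 161 characters left out ...]
y([ 0.58410826, -0.14012519,  0.078     ]), array([ 0.61478166, -0.15419984,  0.078     ])]
bar top corners [array([ 0.5943421 , -0.16858145,  0.078     ]), array([ 0.55663776, -0.13699054,  0.078     ]), array([ 0.56544403, -0.12515485,  0.078     ]), array([ 0.60322886, -0.1560784 ,  0.078     ])]
dot [array([ 0.60541466, -0.1739143 ,  0.048     ])] index [array([ 0.6247618 , -0.15596453,  0.04      ]), array([ 0.65451469, -0.15880563,  0.04      ])]
ball [array([ 0.39121732, -0.13062533,  0.123     ])]
handles [array([0.45374569, 0.12517917, 0.087     ]), array([0.4946219 , 0.12939214, 0.087     ])] [array([0.45006927, 0.29764905, 0.087     ]), array([0.49031867, 0.29851478, 0.087     ])]
```

```bash
cat >> h.py <<'E'
def R(a):  # tool y axis at world angle a, z down
    y=np.array([np.cos(a),np.sin(a),0]);z=np.array([0,0,-1.]);return np.column_stack([np.cross(y,z),y,z])
def snap(ctrl,n,name,crop=None,s=1):
    im=ctrl.get_image(n)[:,:,::-1]
    if crop: x,y,w,h=crop; im=cv2.resize(im[y:y+h,x:x+w],None,fx=s,fy=s,interpolation=cv2.INTER_CUBIC)
    cv2.imwrite(f"pics/{name}.png",im)
E
python3 - <<'E'
from h import *
from workcell import ctrl
o=R(np.pi/2); b=np.array([.443,.036]); g=np.array([b[0],b[1]-.0445])
ctrl.move_to([*g,.25],o)
ctrl.move_straight([*g,.16],speed=.15)
snap(ctrl,"scene","s1",(180,80,250,220),3); snap(ctrl,"side","s1b",(150,130,250,190),3)
print(ctrl.state()["tcp_pos"],ctrl.state()["time"],ctrl.state()["qpos"])
E
```

```text
[ 0.4437381  -0.00838423  0.16086992] 3.15 [-0.46988844  0.25155336  0.44711186  2.13179322 -0.15307873  0.78626934
  1.64417303]
```

View pics/s1.png

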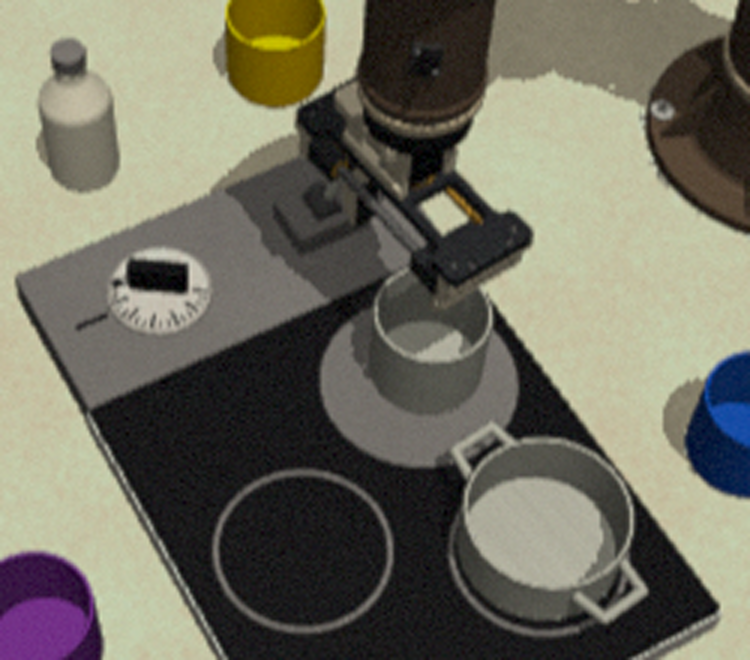

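View pics/s1b.png

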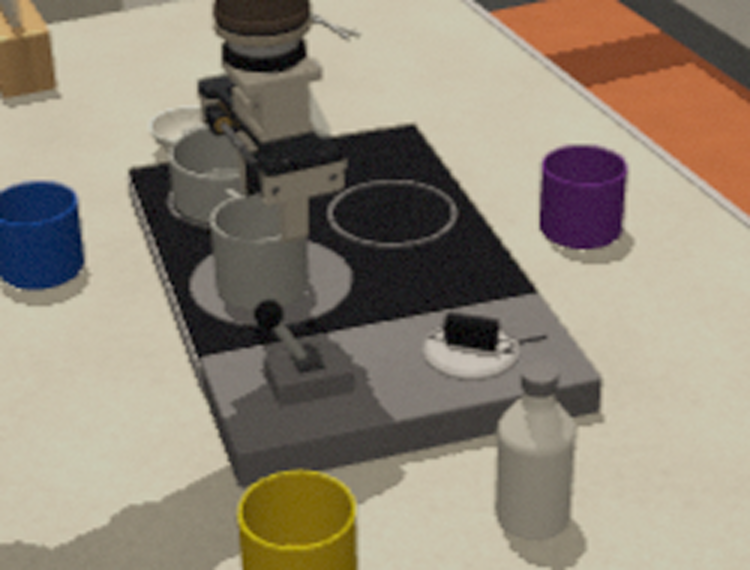

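The gripper straddles the near-switch wall, with the inner finger over the beaker interior (scene crop (455,290)). I'll descend and grip the wall.

Run:
```python
from h import *
from workcell import ctrl
p=ctrl.state()["tcp_pos"]; g=np.array([.443,-.0085])
ctrl.move_straight([*g,.109],speed=.1); print(ctrl.state()["ft_force"])
ctrl.grab(); s=ctrl.state(); print(s["opening"],s["ft_force"],s["tcp_pos"],s["time"])
snap(ctrl,"scene","s2",(180,80,250,220),3)
```

```text
[0.82659917 0.22171172 0.84824861]
0.004347897994245413 [-0.0454221  -1.10436788 -0.09553529] [ 0.44303259 -0.00857715  0.10899027] 5.1167
```

View pics/s2.png

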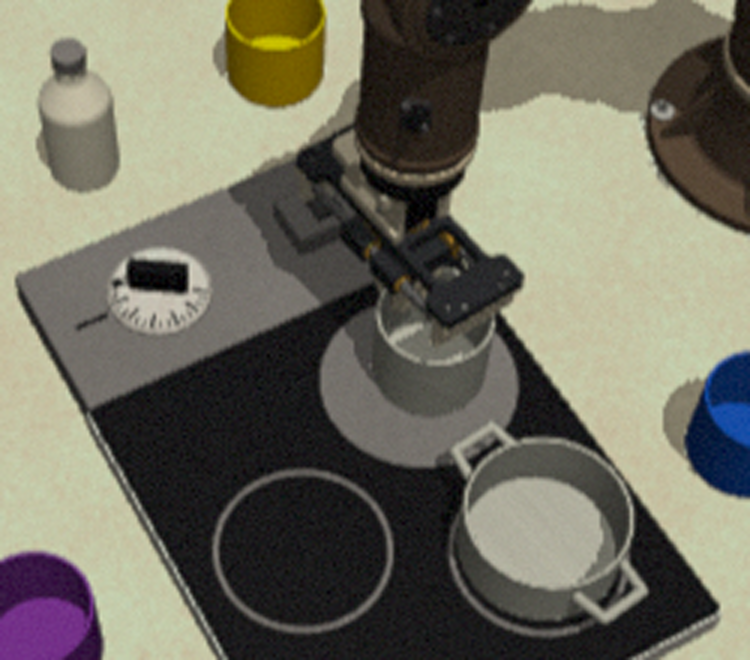

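Run:
```python
from h import *
from workcell import ctrl
ctrl.move_straight([.53,.018,.109],speed=.08); print(ctrl.state()["ft_force"])
ctrl.move_straight([.6177,.066,.109],speed=.08); s=ctrl.state(); print(s["opening"],s["ft_force"],s["tcp_pos"])
ctrl.hold(.2); ctrl.ungrasp(); s=ctrl.state(); print(s["tcp_pos"],s["ft_force"])
ctrl.move_straight([.6177,.066,.2],speed=.15)
ctrl.move_to([.60,.02,.30],R(np.pi/2))
snap(ctrl,"scene","s3",(180,80,250,220),3); snap(ctrl,"wrist","w3");snap(ctrl,"side","sd3",(150,130,250,190),3)
print(ctrl.state()["time"])
```

```text
[0.83223036 0.64761429 0.26580029]
0.00481634285488752 [1.60026086 0.43120682 2.38778209] [0.6183439  0.0664821  0.10908886]
[0.61769689 0.06601863 0.10899835] [ 0.80677929 -0.48572071  0.30315826]
10.8917
```

View pics/s3.png

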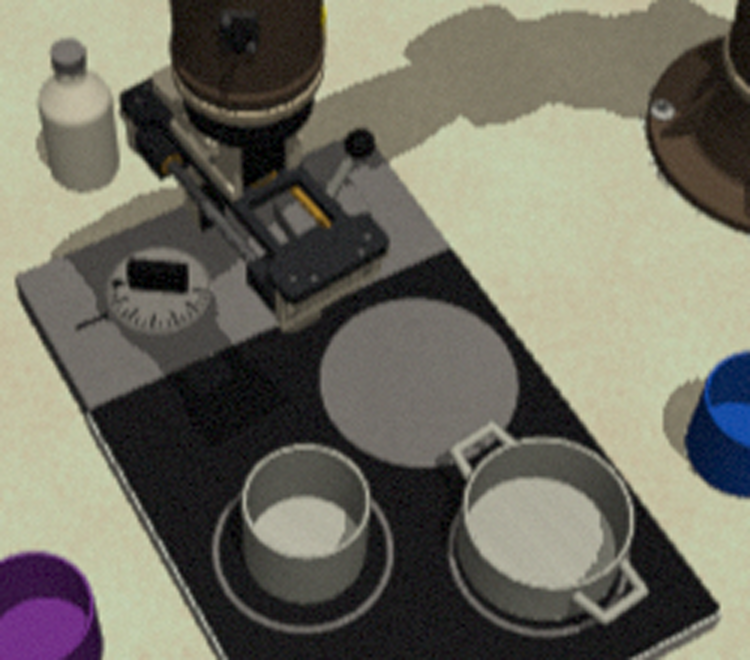

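View pics/sd3.png

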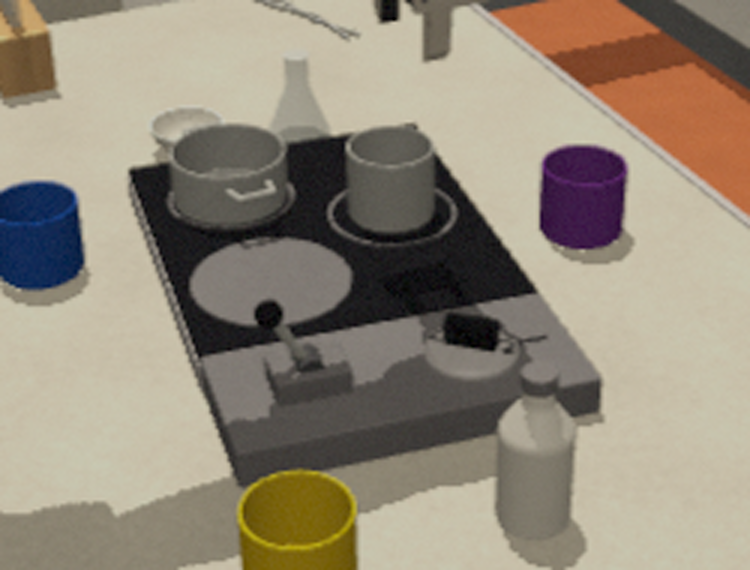

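View pics/w3.png

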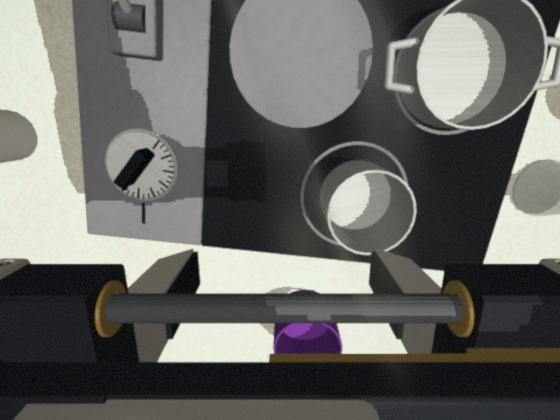

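The beaker stands inside the ring in both views, with its rim in the crop at x 243–369 and y 445–553. The disc is now fully visible, so I'll quantify both.

Run:
```python
from h import *
from workcell import ctrl
m=ctrl.camera_model("scene")
g=lambda pts,z:[ray(m,(x/3+180,y/3+80),z) for x,y in pts]
print("beaker",circ(g([(243,500),(369,500),(306,445),(306,556)],.12),.046))
print("disc",circ(g([(319,383),(519,383),(420,466),(417,297),(345,325),(490,325)],.04),.08))
print("pan",circ(g([(463,525),(634,520),(548,437),(540,594),(485,466),(610,462)],.10),.062))
```

```text
beaker (array([0.61761405, 0.11227233, 0.046     ]), np.float64(0.0012239778613797395))
disc (array([0.45347198, 0.0411903 , 0.08      ]), np.float64(0.0011145221246879056))
pan (array([0.47310668, 0.21448358, 0.062     ]), np.float64(0.002713009174770714))
```

Run:
```python
from h import *
from workcell import ctrl
m=ctrl.camera_model("scene"); print("blue",ray(m,(433,212),.08))
u=np.array([np.cos(np.pi/4),np.sin(np.pi/4)]); o=R(np.pi/4)
p=np.array([.473,.2145]); g=p-.0605*u; d=np.array([.4535,.0412])-p
for q,z in((g,.25),(g,.092),(g+d,.092),(g+d,.25)): print(ctrl.ik([*q,z],o))
ctrl.move_to([*g,.25],o); ctrl.move_straight([*g,.14]); snap(ctrl,"scene","s4",(180,80,250,220),3)
print(ctrl.state()["tcp_pos"],ctrl.state()["time"])
```

```text
blue [0.26551952 0.22164633 0.08      ]
[-0.96854938  0.16642592  0.55323886  1.97699864 -0.10202066  1.02494961
  0.41698482]
[-0.87632509  0.41190901  0.49644381  2.15943197 -0.32460509  0.64088217
  0.63328921]
[-0.58002739  0.35034694  0.57332784  2.28143814 -0.34149975  0.58945906
  1.03779234]
[-0.72313258  0.0575039   0.64305893  2.08722778 -0.04074087  1.00870269
  0.72625268]
[0.43096352 0.17182701 0.1407854 ] 12.9333
```

View pics/s4.png

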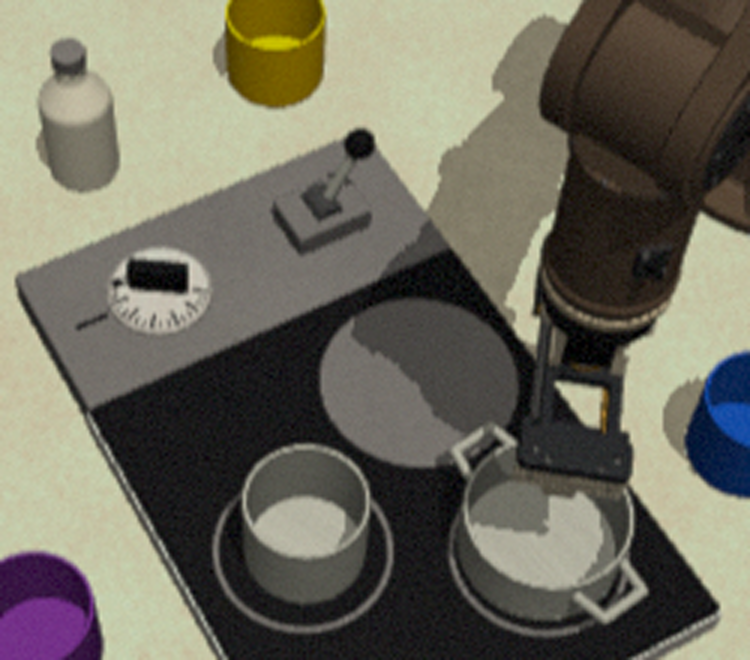

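The inner finger is over the pan's interior (crop (575,485)), and the path to the disc is clear.

Run:
```python
from h import *
from workcell import ctrl
u=np.array([np.cos(np.pi/4),np.sin(np.pi/4)])
p=np.array([.473,.2145]); g=p-.0605*u; d=np.array([.4535,.0412])-p
ctrl.move_straight([*g,.09],speed=.1); print(ctrl.state()["ft_force"])
ctrl.grab(); s=ctrl.state(); print(s["opening"],s["ft_force"])
if s["opening"]>.002:
    ctrl.move_straight([*(g+d),.09],speed=.08); s=ctrl.state(); print(s["opening"],s["ft_force"],s["tcp_pos"])
    ctrl.hold(.2); ctrl.ungrasp(); print(ctrl.state()["ft_force"])
    ctrl.move_straight([*(g+d),.2]); ctrl.move_to([.56,-.02,.30],R(np.pi/4))
snap(ctrl,"scene","s5",(180,80,250,220),3); snap(ctrl,"wrist","w5"); snap(ctrl,"side","sd5",(150,130,250,190),3)
print(ctrl.state()["time"])
```

```text
[ 0.53617792 -0.49655177  0.78438059]
0.0042386870857917675 [-0.95656721  0.51883663  0.11578273]
0.004220509914161799 [ 0.77311846  0.14083707 -0.59854247] [ 0.41068873 -0.00141878  0.08997428]
[0.44943853 0.22488103 0.21343085]
20.6667
```

View pics/s5.png

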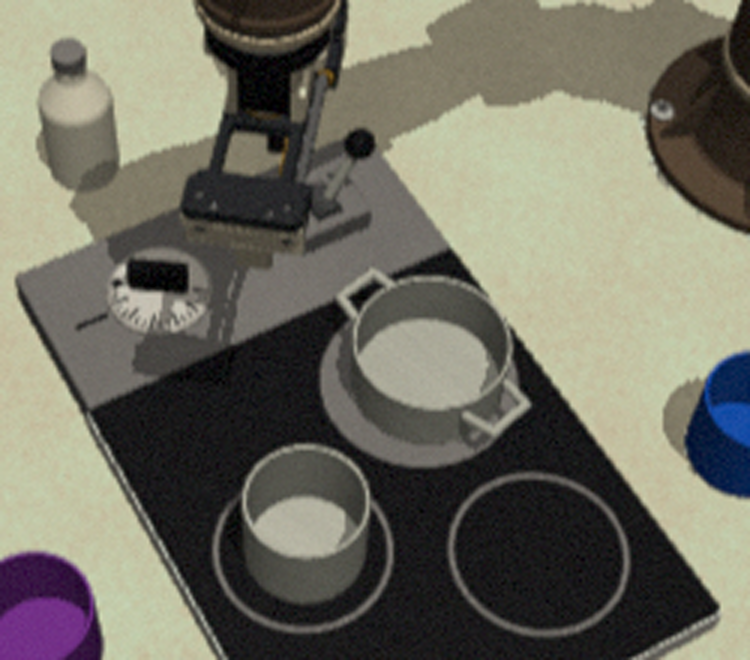

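View pics/sd5.png

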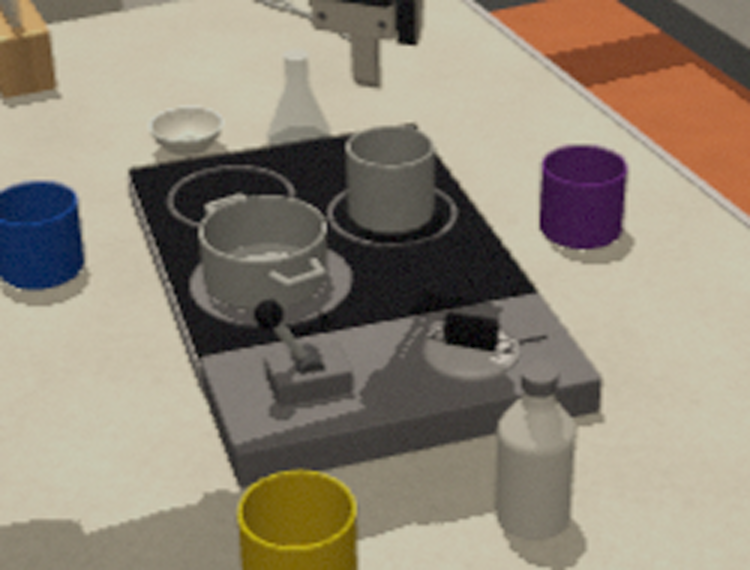

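View pics/w5.png

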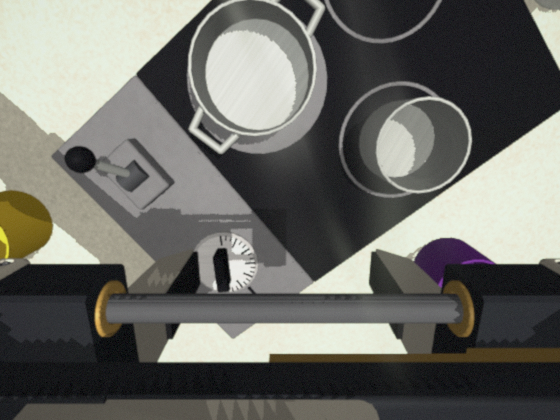

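The pan stands inside the disc in both views (rim x 354–513, y 277–411 in the scene crop). I'll check it numerically and enlarge the dial in the earlier wrist view.

Run:
```python
from h import *
from workcell import ctrl
m=ctrl.camera_model("scene")
g=lambda pts,z:[ray(m,(x/3+180,y/3+80),z) for x,y in pts]
print("pan",circ(g([(354,350),(513,350),(432,276),(435,411)],.10),.062))
im=cv2.imread("pics/w3.png")[110:240,80:210]; cv2.imwrite("pics/dz.png",cv2.resize(im,None,fx=4.5,fy=4.5,interpolation=cv2.INTER_CUBIC))
```

```text
pan (array([0.45076533, 0.04756576, 0.062     ]), np.float64(0.0006464846754718062))
```

View pics/dz.png

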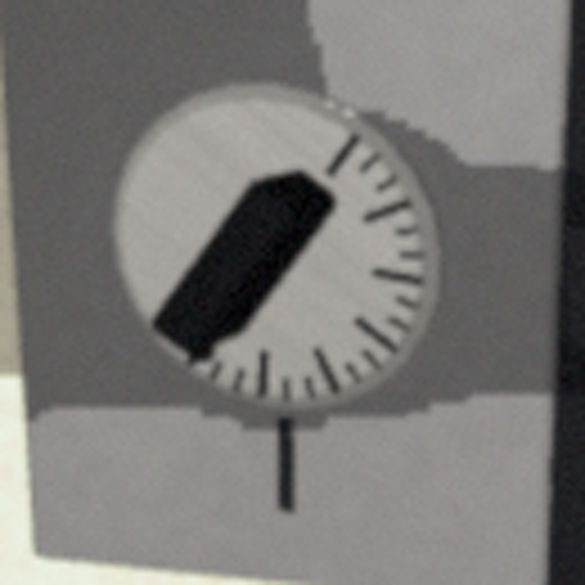

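Run:
```python
from h import *
from workcell import ctrl
m=ctrl.camera_model("scene"); ms=ctrl.camera_model("side")
print("bottle top",ray(m,(68/3+180,50/3+80),.15),ray(ms,(540/3+150,375/3+130),.145))
K=lambda pts,z,cam,f:[ray(cam,f(x,y),z) for x,y in pts]
print("base side",ray(ms,(535/3+150,528/3+130),0))
print("dial",circ([ray(m,(x/3+180,y/3+80),.048) for x,y in [(107,287),(212,287),(159,248),(159,334)]],.044))
for a in (45,25):
  for z in(.2,.07): print(ctrl.ik([.58,-.147,z],R(np.radians(a))))
```

```text
bottle top [ 0.54499701 -0.33164362  0.15      ] [ 0.54534413 -0.33524581  0.145     ]
base side [ 0.53883455 -0.35045166  0.        ]
dial (array([ 0.58064365, -0.14710123,  0.044     ]), np.float64(0.00044818972385008565))
[-0.26148666  0.47618571  0.60987115  1.73482927 -0.31148468  1.02880621
  1.24420553]
[-0.18896487  0.63058722  0.51399474  1.84849015 -0.42767827  0.77391468
  1.3394159 ]
[-0.30314151  0.4897938   0.67597216  1.73812698 -0.3489466   1.0369636
  0.9321442 ]
[-0.22138351  0.64195805  0.56519331  1.85122677 -0.47104071  0.78474716
  1.03080095]
```

Run:
```python
from h import *
from workcell import ctrl
c=[.5803,-.147]; r=np.radians
ctrl.move_to([*c,.2],R(r(45))); ctrl.move_straight([*c,.071],speed=.12); print(ctrl.state()["ft_force"])
ctrl.grab(); s=ctrl.state(); print(s["opening"],s["ft_force"],s["ft_torque"])
for a in (40,35,30,24.5): ctrl.move_straight([*c,.071],R(r(a)),speed=.1)
ctrl.hold(.3); s=ctrl.state(); print(s["opening"],s["ft_force"],s["ft_torque"],np.degrees(np.arctan2(s["eef_rot"][1,1],s["eef_rot"][0,1])))
ctrl.ungrasp(); ctrl.move_straight([*c,.16]); ctrl.move_to([.60,.02,.30],R(np.pi/2))
snap(ctrl,"wrist","w6",(80,110,130,130),4.5); print(ctrl.state()["time"])
```

```text
[ 0.38244975  0.05944858 -0.31100681]
0.013722995022478542 [-13.31440678  -7.08410226   7.64886485] [-1.78367238  2.863226   -0.00878594]
0.013883589735962805 [-9.1210089  -6.90682267  5.34101514] [-1.41394898  2.0078111  -0.01584146] 24.3102777431615
28.0333
```

View pics/w6.png

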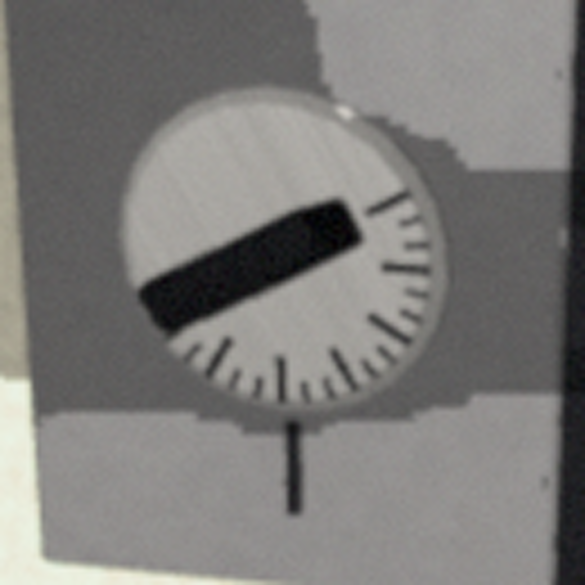

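The index (x≈293) falls between the 60 mark (x≈282) and the 70 mark (x≈305), so the reading is about 64. I'll rectify it to get a precise value.

```bash
cat > rect.py <<'E'
from h import *
from workcell import ctrl
import sys
def rect(name,c=(.5806,-.1471)):
    m=ctrl.camera_model("wrist"); im=ctrl.get_image("wrist")[:,:,::-1].copy()
    K=m["camera_matrix"];E=m["extrinsics"]
    # dst px -> world; 600px = 140mm
    N=600; s=.14/N
    yy,xx=np.mgrid[0:N,0:N]; P=np.stack([c[0]+(N/2-yy)*s, c[1]+(N/2-xx)*s, np.full_like(xx,1)*.048],-1)
    Q=(P-E[:3,3])@E[:3,:3]; u=K[0,2]-K[0,0]*Q[...,0]/Q[...,2]; v=K[1,2]+K[1,1]*Q[...,1]/Q[...,2]
    cv2.imwrite(f"pics/{name}.png",cv2.remap(im,u.astype('f4'),v.astype('f4'),cv2.INTER_CUBIC))
if __name__=="__main__": rect(sys.argv[1])
E
python3 rect.py r6
```

```text
(no output)
```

View pics/r6.png

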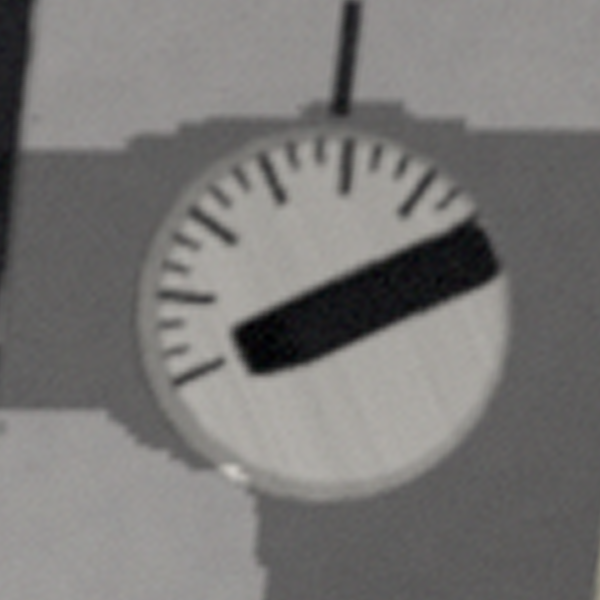

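Run:
```python
from h import *
from workcell import ctrl
M=np.array([(420,195),(347.5,167),(273.5,180),(213,225),(187,297),(198,373)],float); rd=np.array([30,60,90,120,150,180])
def f(v):
    a=np.radians(v[2]-rd); return (M-(v[:2]+v[3]*np.stack([np.sin(a),-np.cos(a)],1))).ravel()
s=least_squares(f,[324,313,69,150]); print(s.x,np.abs(s.fun).max()); print("60 mark at",s.x[2]-60)
c=s.x[:2]; W=np.array([.5806+(300-c[1])*.14/600,-.1471+(300-c[0])*.14/600]); print("dial centre",W)
# index pts from rectified (z .048) back to z .04
m=ctrl.camera_model("wrist"); o=m["extrinsics"][:3,3]
for p in [(342,113),(352,0)]:
    P=np.array([.5806+(300-p[1])*.14/600,-.1471+(300-p[0])*.14/600,.048]); Q=o+(P-o)*(.04-o[2])/(.048-o[2]); d=Q[:2]-W
    print(Q,"index at deg right of up",-np.degrees(np.arctan2(d[1],d[0])))
m=ctrl.camera_model("scene")
c=np.array([ray(m,p,.04)[:2] for p in [(185.8,172.7),(210,217.3),(287.1,354.2),(419.2,283.8),(330,163.75)]])
md=np.array([[170,-340],[170,-190],[170,190],[-170,190],[-170,-190]])/1000
def f(v):
    R=np.array([[np.cos(v[2]),-np.sin(v[2])],[np.sin(v[2]),np.cos(v[2])]]); return (c-(md@R.T+v[:2])).ravel()
s=least_squares(f,[.54,.12,-.1]); print("plate",s.x[:2],np.degrees(s.x[2]),np.round(s.fun,4))
```

```text
[332.41340787 313.32673499  66.25258585 146.99925483] 1.3993071938376715
60 mark at 6.252585849157171
dial centre [ 0.57749043 -0.15466313]
[ 0.6263592  -0.16049223  0.04      ] index at deg right of up 6.802139766045547
[ 0.65326701 -0.16287345  0.04      ] index at deg right of up 6.183820823130714
plate [0.54104448 0.12292953] -6.590895228704483 [-0.0022  0.0038 -0.001   0.0014 -0.0029 -0.0032  0.0024 -0.0026  0.0037
  0.0006]
```

The oblique raw view (~64) and the 3-D fit (~60) disagree because the disc sits 8 mm above the index line. I'll settle it with a wrist view looking straight along the index line.

Run:
```python
from h import *
from workcell import ctrl
import rect
ctrl.move_to([.60,-.154,.27],R(np.radians(83.5))); ctrl.hold(.2)
print(ctrl.camera_model("wrist")["extrinsics"][:3,3],ctrl.state()["tcp_pos"])
rect.rect("r7",(.578,-.152)); snap(ctrl,"wrist","w7"); snap(ctrl,"scene","s7",(180,110,140,110),5.5); print(ctrl.state()["time"])
```

```text
[ 0.52185004 -0.14454676  0.40917548] [ 0.60041104 -0.15253887  0.26996526]
29.175
```

View pics/w7.png

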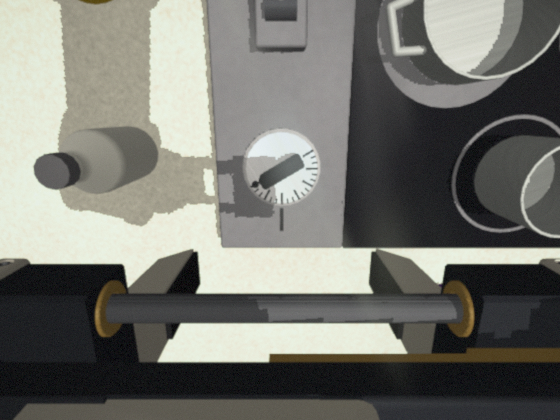

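View pics/r7.png

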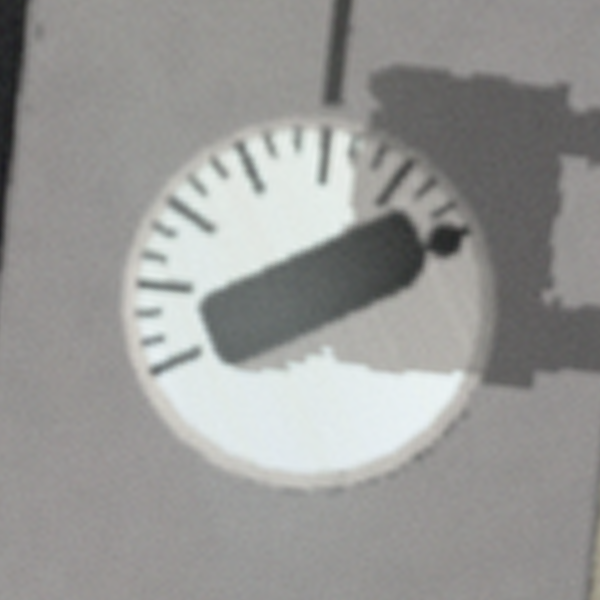

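Viewed straight on, the 60 mark (323,182)-(329,130) is collinear with the index line (332,103)-(343,0), so the dial reads 60. Next is the switch, so I'll triangulate the ball.

Run:
```python
from h import *
from workcell import ctrl
P=[("scene",(659/5.5+180,97/5.5+110)),("side",(268/3+150,314/3+130))]
A=np.zeros((3,3));b=np.zeros(3)
for n,p in P:
    m=ctrl.camera_model(n);print(n,ray(m,p,.123)); d=ray(m,p,0)-m["extrinsics"][:3,3]; d/=np.linalg.norm(d); Q=np.eye(3)-np.outer(d,d); A+=Q; b+=Q@m["extrinsics"][:3,3]
print(np.linalg.solve(A,b))
th=np.radians(-6.5); ux=np.array([np.cos(th),np.sin(th)])
ball=np.array([.391,-.131])
for k in (-.05,.06):
  for z in (.2,.12): print(ctrl.ik([*(ball+k*ux),z],R(th+np.pi/2)))
```

```text
scene [ 0.39121732 -0.13062533  0.123     ]
side [ 0.39043887 -0.13285316  0.123     ]
[ 0.39080733 -0.13134036  0.12198762]
[-0.34372486  0.03537808  0.58021591  2.24976864 -0.02553653  0.86239316
  1.71017074]
[-0.26746581  0.20782689  0.55678724  2.35297121 -0.18880232  0.61993043
  1.89124537]
[-0.26730229  0.24742333  0.55191863  2.02908947 -0.16373467  0.90718211
  1.82967305]
[-0.20325948  0.37107421  0.49798393  2.11607426 -0.26766937  0.71402475
  1.92743693]
```

Run:
```python
from h import *
from workcell import ctrl
th=np.radians(-6.5); ux=np.array([np.cos(th),np.sin(th)]); o=R(th+np.pi/2); ball=np.array([.391,-.1315])
ctrl.grab()
ctrl.move_to([*(ball-.05*ux),.22],o); ctrl.move_straight([*(ball-.05*ux),.124])
f0=ctrl.state()["ft_force"]
for k in (-.03,-.01,.01,.025,.035,.040,.044,.047):
    ctrl.move_straight([*(ball+k*ux),.124],speed=.06); f=(ctrl.state()["ft_force"]-f0); print(k,f.round(2),ctrl.state()["tcp_pos"].round(4))
    if -f[:2]@ux>8: break
snap(ctrl,"side","sd8",(150,130,250,190),3); print(ctrl.state()["time"])
```

```text
-0.03 [ 0.08  0.49 -0.38] [ 0.3614 -0.1282  0.1241]
-0.01 [-0.42  1.26  0.56] [ 0.3814 -0.1305  0.1239]
0.01 [-1.35  0.28  0.11] [ 0.4013 -0.1327  0.1239]
0.025 [-0.55  0.96  0.76] [ 0.4163 -0.1344  0.124 ]
0.035 [-0.46  1.07  0.55] [ 0.4262 -0.1355  0.124 ]
0.04 [-1.04 -0.11  0.58] [ 0.431  -0.1361  0.124 ]
0.044 [-5.04  0.21  2.55] [ 0.4337 -0.1364  0.1237]
0.047 [-12.42   1.4    7.8 ] [ 0.4343 -0.1365  0.1232]
35.4083
```

View pics/sd8.png

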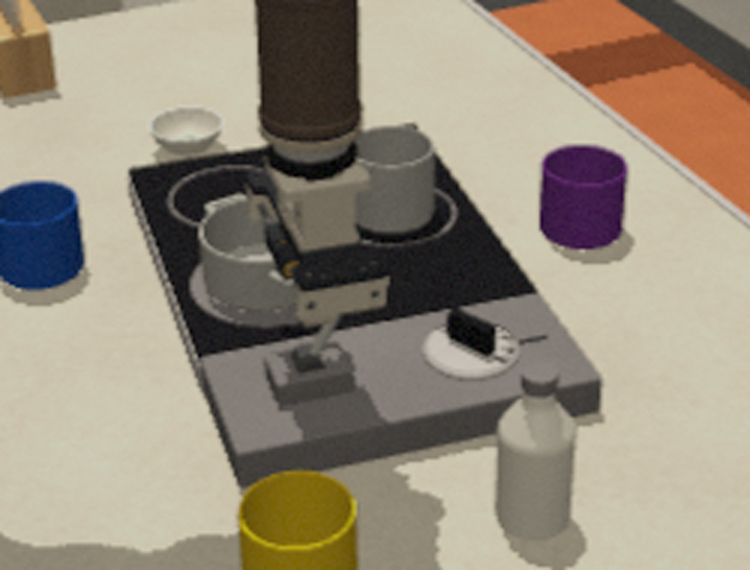

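The end stop was met: force rose to about 12 N at the expected travel. I'll back off, rise, and check everything.

Run:
```python
from h import *
from workcell import ctrl
th=np.radians(-6.5); ux=np.array([np.cos(th),np.sin(th)]); o=R(th+np.pi/2); ball=np.array([.391,-.1315])
ctrl.hold(.2); ctrl.move_straight([*(ball-.02*ux),.124]); ctrl.move_straight([*(ball-.02*ux),.28]); ctrl.move_to([.30,-.25,.33],o)
snap(ctrl,"side","sd9",(150,130,250,190),3); snap(ctrl,"scene","s9",(180,80,250,220),3); print(ctrl.state()["time"])
```

```text
38.15
```

View pics/sd9.png

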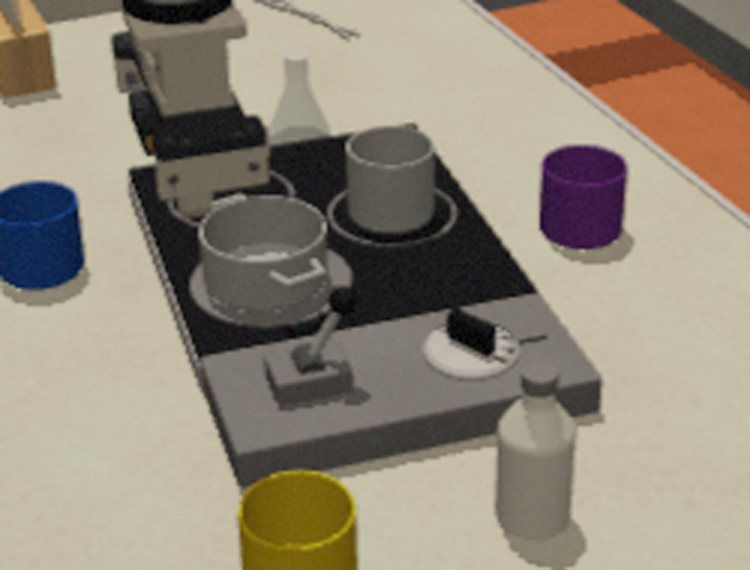

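View pics/s9.png

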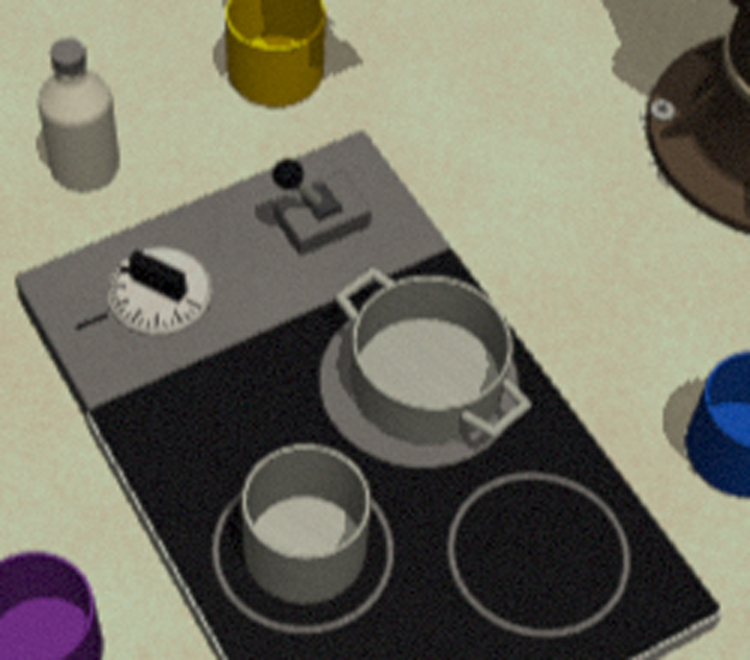

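Run:
```python
from h import *
from workcell import ctrl
m=ctrl.camera_model("scene"); ms=ctrl.camera_model("side")
b=ray(m,(288/3+180,174/3+80),.123); b2=ray(ms,(343/3+150,299/3+130),.123)
print("ball",b,b2,"travel",np.hypot(*(b[:2]-[.3912,-.1306])),np.hypot(*(b2[:2]-[.3904,-.1329])),"full .0671")
g=lambda pts,z:[ray(ms,(x/3+150,y/3+130),z) for x,y in pts]
print("side pan",circ(g([(199,235),(328,238),(264,196),(264,278)],.10),.062))
print("side disc",circ(g([(190,282),(353,282),(215,312),(335,255),(225,250)],.04),.08))
print("side beaker",circ(g([(345,160),(434,160),(390,127),(390,190)],.12),.046))
print("side ringb",circ(g([(327,213),(458,213),(392,181),(392,244)],.04),.068))
```

```text
ball [ 0.45811998 -0.13726653  0.123     ] [ 0.45848784 -0.13887356  0.123     ] travel 0.06725121754984245 0.06834938095810612 full .0671
side pan (array([0.44514707, 0.02741233, 0.062     ]), np.float64(0.013980550253291577))
side disc (array([0.45456026, 0.03607349, 0.08      ]), np.float64(0.004692070501207887))
side beaker (array([0.60488905, 0.08472201, 0.046     ]), np.float64(0.021036315157431665))
side ringb (array([0.61800975, 0.10803781, 0.068     ]), np.float64(0.002417219770438711))
```

The switch travel is full. The side-view pot fits have bad residuals from wrong rim points, so I'll zoom in to re-read them.

Run:
```python
from h import *
from workcell import ctrl
snap(ctrl,"side","sd10",(205,165,105,80),7.5)
```

```text
(no output)
```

View pics/sd10.png

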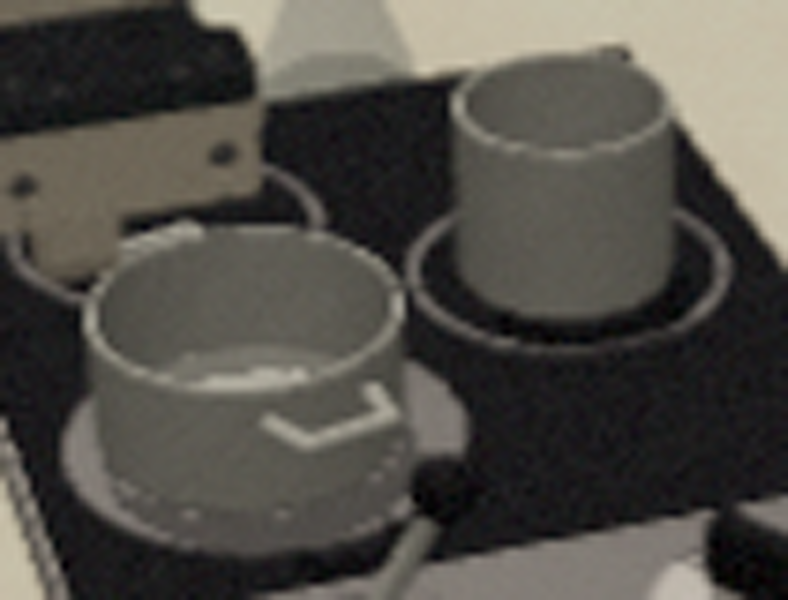

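Run:
```python
from h import *
from workcell import ctrl
ms=ctrl.camera_model("side")
g=lambda pts,z:[ray(ms,(x/7.5+205,y/7.5+165),z) for x,y in pts]
print("pan",circ(g([(84,312),(405,300),(245,227),(250,393),(130,365),(350,360)],.10),.062))
print("disc",circ(g([(62,455),(467,430),(240,554),(90,510),(150,543)],.04),.08))
print("beaker",circ(g([(451,105),(671,105),(562,53),(560,156)],.12),.046))
print("ringb",circ(g([(406,270),(733,265),(570,351),(450,325),(690,315)],.04),.068))
```

```text
pan (array([0.44992442, 0.04229982, 0.062     ]), np.float64(0.002589861481772579))
disc (array([0.45258918, 0.03606501, 0.08      ]), np.float64(0.001099951366197588))
beaker (array([0.61448283, 0.10655757, 0.046     ]), np.float64(0.0010631678853638554))
ringb (array([0.61772172, 0.1090629 , 0.068     ]), np.float64(0.002429063422803579))
```

Both cameras put the pan about 7 mm and the beaker 2–4 mm from their mark centres, well inside the 18 mm limit. I'm handing the job in.

```bash
python3 -c "
from workcell import ctrl
ctrl.job_done(); print(ctrl.state()['time'])"
```

```text
the job is handed in; nothing more can be done
the job is handed in; nothing more can be done
```

The job is done and handed in at about 38 s of the 72 s allowed; no verdict was reported. I gripped each pot by its wall and slid it, the beaker to the empty ring first and then the pan to the heated disc. Next I turned the dial by its bar, and last I pushed the switch lever to its far stop.

| Check | Result | Limit |
|---|---|---|
| Beaker from ring centre | 2–4 mm (scene and side cameras) | 18 mm |
| Pan from disc centre | about 7 mm (scene and side cameras) | 18 mm |
| Dial reading | about 60 degrees, 60 mark in line with the index seen straight on | 60 ± 5 degrees |
| Switch ball travel | 67–68 mm, against 67 mm for the full swing; force rose to 12 N at the stop | 0.88 rad |

- **Bystanders:** the flask and bottle looked unmoved. The dish was hidden behind the gripper in the last pictures, but stood in its place in the one before.
- **Dial:** one slanted wrist view seemed to read about 64 degrees. That came from the disc standing 8 mm above the index line, and the straight-on view settled it at 60.
- **Side camera fits:** my first fits of the pots from the side view had large errors because I picked wrong rim points. I re-read them from an enlarged picture, and they then agreed with the scene camera.
- **Camera offset:** the scene and wrist cameras disagreed by about 8 mm on the dial's centre. I did not resolve this, and it did not affect the result.

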